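# Tip out the spare balls and complete the game board

## Robot

A 6-joint arm with a two-finger parallel gripper is mounted at the origin on the work surface. World frame = base frame: x ahead of the robot, y to its left, z up, the work surface at z = 0. Lengths are in m, angles in rad, forces in N, time in s.
With the tool pointing down it reaches from about 0.35 to 0.975 m from the base axis. Payload 4.9 kg.
Tool frame: the origin (TCP) lies at the very end of the fingers, on their centre line; the grasp point (between the pads) lies 19 mm behind it (ctrl.tcp_to_grasp is the z of the grasp point in the tool frame, in m); z points along the fingers, y is the line along which they close (so a half turn about z gives the same grasp; the last joint's range is limited). The gripper opens to 85 mm and grips with 20 to 120 N. Pads are 22 mm wide; open, the fingers measure 114 mm over their backs; the gripper's body (76 mm by 85 mm) begins 54 mm behind the grasp point. The pads swing forward as they close: fully open they stand 13 mm farther back than shut.
Start: joints at [1.019, 0.053, 1.613, -0, 1.476, -0.119], TCP at [0.262, 0.567, 0.231] pointing down, gripper open.
Joint ranges: [-3.01, 3.01], [-1.01, 2.22], [0.06, 2.58], [-1.02, 4.17], [0.09, 2.62], [-3.14, 3.14]. Speed limits (rad/s): [2.57, 2.57, 3.14, 3.14, 3.14, 3.14].

## Interface

Orientations are given as a rotation vector (axis times angle).
In Python, from station import ctrl, eyes, job, nets gives the robot as it stands. The module is installed in compiled form; this text tells all that it offers.
- The arm moves only by the tool jog_arm, never from a script. Its argument "commands" is one flat list of numbers, 7 for each row, row after row: the shift along the tool's x, y, z each as a share of 0.06 m, from -1 to 1, then the turn, a rotation vector about the tool's x, y, z each as a share of 0.1 rad, from -1 to 1, then the finger opening in mm, from 0 to 85.4. In form: [x, y, z, ax, ay, az, grip, x, y, z, ax, ay, az, grip, ...]. A call has 1 to 20 rows; each row shifts and turns the commanded pose from where the row before left it, along the tool's axes as they then stand; what a row does not reach is not made up. A row lasts 1/8 s, in which the tool goes at most 62.5 mm and 10.7 degrees, less where a joint would pass 70% of its speed; a pose out of reach is approached as far as the arm can. A call with a number of a shift or a turn outside -1 to 1 is refused whole. A call with a gripper value outside its range is refused whole. The fingers move at their own pace and stop on an object; "newtons" is the grip in N (left out, the last holds). Time passes only in rows, so rows that do not move let the fingers close. It gives the time, the measured TCP pose, the force, the opening and the grip force at its end, in the units of the state.
- ctrl.get_obs(): the state, without advancing time (a new reading comes with each control period).
- eyes.get_image(name): name is "side" or "top" or "wrist"; returns a dict with "image" (420x560x3 uint8, red, green, blue), "z_map" (420x560 float32, m along the optical axis (not along the pixel's ray), 0 where there is no reading), "K" (3x3 intrinsics, pixels), "cam_to_world" (4x4, takes a point from camera to world coordinates). Camera axes: x right, y up, looking along -z (the intrinsics and any distortion apply to the point x, -y, -z); pixel columns grow to the right and rows downward; lengths in m; the calibration is good to about 2 mm. A picture is of the moment at which its call begins.
- job.finish_job(): hands the job in; it is judged then, once.
Trained networks look in the newest picture that a camera, given by its name, has taken for a name from the list of things; names that differ only in an ending like _2 or _b are one class to them, and where a whole thing is asked for, a point or a joint stands for the part that bears it (a point fixed in the world has none). Each returns a list of dicts, best first, with "p" (0 to 1); they miss things now and then, are a little off and sometimes report something else, mostly with a low value. They report only what shows in the picture. A call takes as long as a camera call. They do not tell look-alikes from the thing itself.
- nets.silhouettes(camera, name): "mask" (420x560 bool, what is visible of it) and "bbox" ([left, top, right, bottom] in pixels, round what is visible of it).
The state is a dict: "t": time; "q": joint angles; "dq": joint speeds; "effort": joint torques, N m; "tool_pos": TCP position; "tool_rot": TCP orientation; "contact_force": force on the tool from outside, world axes, zero at the start; "wrist_torque": the same for the moment, N m; "opening": finger opening in m; "grip_force": force on a finger pad.
Only numpy, scipy, OpenCV 4.12 (cv2) and the standard library are available. Lean on these libraries where they do the work, as an engineer would, in place of code of your own. Each camera call takes 0.05 s, during which the arm holds its last target. There are 200 camera calls.

## Task

Tip the tumbler over the blue tray so that all its wooden balls roll out, and stand the empty tumbler upright again wholly on its round cork mat. Then fill every empty pocket of the wooden board with one of these balls, without taking out the balls that are already in the board, and put the balls left over back into the tumbler, which must finish upright on the mat. Leave the other things on the table where they are.

Things in the scene. Friction and masses are not known exactly. Their poses are not given: they have to be found in the camera images.
- cup: open tumbler of grey plastic, 90 mm tall: diameter 63 mm at the foot, 71 mm at the rim (68 mm at 60 mm height), wall 3 mm, floor 4 mm thick; 150 g. Origin: centre of its underside; z: its axis towards the mouth. Starts upright on the cork mat, the spares loose inside. Balls roll out once tipped some 105 degrees or more from upright
- mat: round cork mat 124 mm in diameter and 3 mm thick, fixed to the table (left or right of the tray). Origin: centre of its underside
- tray: shallow blue sorting tray, fixed, between the mat and the board; 240 mm (its x) by 190 mm (its y) outside, low rim 11 mm high over the table, wall and floor 3 mm. Origin: centre of its underside
- board: dark wooden game board, fixed, 118 mm (its x) by 176 mm (its y), 18 mm thick, with 2 by 3 round pockets 58 mm apart. Origin: centre of its underside
- board_hole0 (a point): centre of the mouth of pocket 0, on the board's top face, 18 mm above the table; z up. The pocket is 25 mm wide and 14 mm deep; a 28 mm ball sits in its mouth with its centre 6 mm above the face (14 mm if it lies on the face)
- board_hole1 (a point): centre of the mouth of pocket 1, on the board's top face, 18 mm above the table; z up. The pocket is 25 mm wide and 14 mm deep; a 28 mm ball sits in its mouth with its centre 6 mm above the face (14 mm if it lies on the face)
- board_hole2 (a point): centre of the mouth of pocket 2, on the board's top face, 18 mm above the table; z up. The pocket is 25 mm wide and 14 mm deep; a 28 mm ball sits in its mouth with its centre 6 mm above the face (14 mm if it lies on the face)
- board_hole3 (a point): centre of the mouth of pocket 3, on the board's top face, 18 mm above the table; z up. The pocket is 25 mm wide and 14 mm deep; a 28 mm ball sits in its mouth with its centre 6 mm above the face (14 mm if it lies on the face)
- board_hole4 (a point): centre of the mouth of pocket 4, on the board's top face, 18 mm above the table; z up. The pocket is 25 mm wide and 14 mm deep; a 28 mm ball sits in its mouth with its centre 6 mm above the face (14 mm if it lies on the face)
- board_hole5 (a point): centre of the mouth of pocket 5, on the board's top face, 18 mm above the table; z up. The pocket is 25 mm wide and 14 mm deep; a 28 mm ball sits in its mouth with its centre 6 mm above the face (14 mm if it lies on the face)
- placed0_center (a point): hardwood ball, 28 mm in diameter, 12 g; this point is its centre. If present it already sits in pocket 0; if absent (None) that pocket is empty at the start
- placed1_center (a point): hardwood ball, 28 mm in diameter, 12 g; this point is its centre. If present it already sits in pocket 1; if absent (None) that pocket is empty at the start
- placed2_center (a point): hardwood ball, 28 mm in diameter, 12 g; this point is its centre. If present it already sits in pocket 2; if absent (None) that pocket is empty at the start
- placed3_center (a point): hardwood ball, 28 mm in diameter, 12 g; this point is its centre. If present it already sits in pocket 3; if absent (None) that pocket is empty at the start
- placed4_center (a point): hardwood ball, 28 mm in diameter, 12 g; this point is its centre. If present it already sits in pocket 4; if absent (None) that pocket is empty at the start
- placed5_center (a point): hardwood ball, 28 mm in diameter, 12 g; this point is its centre. If present it already sits in pocket 5; if absent (None) that pocket is empty at the start
- spare0_center (a point): hardwood ball, 28 mm in diameter, 12 g; this point is its centre. A spare, in the cup at the start (five or six are there); None if absent
- spare1_center (a point): hardwood ball, 28 mm in diameter, 12 g; this point is its centre. A spare, in the cup at the start (five or six are there); None if absent
- spare2_center (a point): hardwood ball, 28 mm in diameter, 12 g; this point is its centre. A spare, in the cup at the start (five or six are there); None if absent
- spare3_center (a point): hardwood ball, 28 mm in diameter, 12 g; this point is its centre. A spare, in the cup at the start (five or six are there); None if absent
- spare4_center (a point): hardwood ball, 28 mm in diameter, 12 g; this point is its centre. A spare, in the cup at the start (five or six are there); None if absent
- spare5_center (a point): hardwood ball, 28 mm in diameter, 12 g; this point is its centre. A spare, in the cup at the start (five or six are there); None if absent
- pawn: wooden game pawn, 28 mm wide, 46 mm tall, loose bystander, origin at the centre of its underside; not to be disturbed
- timer: white game timer, a cylinder 44 mm wide, 60 mm tall, loose bystander, origin at the centre of its underside; not to be disturbed
Mind the look-alikes: they are no part of the job. What is shaped like the part that bears placed3_center but pink or red is not meant. There is more than one size of the board; the job needs the larger.

How it is judged:
On the way, in this order (a step that is already met when the one before it is completed fails the run):
1. the tumbler is tipped past the level over the tray (angle between cup's own z axis and vertical above 1.57 rad and horizontal distance between cup and tray below 0.2 m), for 0.1 s.
2. the tumbler stands upright on the mat again, empty, released (angle between cup's own z axis and vertical below 0.09 rad and horizontal distance between cup and mat below 0.033 m and height (world z) of cup below 0.008 m and contact force between the fingers and cup below 0.1 N and horizontal distance between each of spare0_center, spare1_center, spare2_center, spare3_center, spare4_center, spare5_center and cup above 0.045 m), for 0.2 s.
3. every pocket of the board holds a ball (((horizontal distance between placed0_center and board_hole0 below 0.006 m and z of placed0_center in the frame of board_hole0 below 0.0105 m) or (horizontal distance between spare0_center and board_hole0 below 0.006 m and z of spare0_center in the frame of board_hole0 below 0.0105 m) or (horizontal distance between spare1_center and board_hole0 below 0.006 m and z of spare1_center in the frame of board_hole0 below 0.0105 m) or (horizontal distance between spare2_center and board_hole0 below 0.006 m and z of spare2_center in the frame of board_hole0 below 0.0105 m) or (horizontal distance between spare3_center and board_hole0 below 0.006 m and z of spare3_center in the frame of board_hole0 below 0.0105 m) or (horizontal distance between spare4_center and board_hole0 below 0.006 m and z of spare4_center in the frame of board_hole0 below 0.0105 m) or (horizontal distance between spare5_center and board_hole0 below 0.006 m and z of spare5_center in the frame of board_hole0 below 0.0105 m)) and ((horizontal distance between placed1_center and board_hole1 below 0.006 m and z of placed1_center in the frame of board_hole1 below 0.0105 m) or (horizontal distance between spare0_center and board_hole1 below 0.006 m and z of spare0_center in the frame of board_hole1 below 0.0105 m) or (horizontal distance between spare1_center and board_hole1 below 0.006 m and z of spare1_center in the frame of board_hole1 below 0.0105 m) or (horizontal distance between spare2_center and board_hole1 below 0.006 m and z of spare2_center in the frame of board_hole1 below 0.0105 m) or (horizontal distance between spare3_center and board_hole1 below 0.006 m and z of spare3_center in the frame of board_hole1 below 0.0105 m) or (horizontal distance between spare4_center and board_hole1 below 0.006 m and z of spare4_center in the frame of board_hole1 below 0.0105 m) or (horizontal distance between spare5_center and board_hole1 below 0.006 m and z of spare5_center in the frame of board_hole1 below 0.0105 m)) and ((horizontal distance between placed2_center and board_hole2 below 0.006 m and z of placed2_center in the frame of board_hole2 below 0.0105 m) or (horizontal distance between spare0_center and board_hole2 below 0.006 m and z of spare0_center in the frame of board_hole2 below 0.0105 m) or (horizontal distance between spare1_center and board_hole2 below 0.006 m and z of spare1_center in the frame of board_hole2 below 0.0105 m) or (horizontal distance between spare2_center and board_hole2 below 0.006 m and z of spare2_center in the frame of board_hole2 below 0.0105 m) or (horizontal distance between spare3_center and board_hole2 below 0.006 m and z of spare3_center in the frame of board_hole2 below 0.0105 m) or (horizontal distance between spare4_center and board_hole2 below 0.006 m and z of spare4_center in the frame of board_hole2 below 0.0105 m) or (horizontal distance between spare5_center and board_hole2 below 0.006 m and z of spare5_center in the frame of board_hole2 below 0.0105 m)) and ((horizontal distance between placed3_center and board_hole3 below 0.006 m and z of placed3_center in the frame of board_hole3 below 0.0105 m) or (horizontal distance between spare0_center and board_hole3 below 0.006 m and z of spare0_center in the frame of board_hole3 below 0.0105 m) or (horizontal distance between spare1_center and board_hole3 below 0.006 m and z of spare1_center in the frame of board_hole3 below 0.0105 m) or (horizontal distance between spare2_center and board_hole3 below 0.006 m and z of spare2_center in the frame of board_hole3 below 0.0105 m) or (horizontal distance between spare3_center and board_hole3 below 0.006 m and z of spare3_center in the frame of board_hole3 below 0.0105 m) or (horizontal distance between spare4_center and board_hole3 below 0.006 m and z of spare4_center in the frame of board_hole3 below 0.0105 m) or (horizontal distance between spare5_center and board_hole3 below 0.006 m and z of spare5_center in the frame of board_hole3 below 0.0105 m)) and ((horizontal distance between placed4_center and board_hole4 below 0.006 m and z of placed4_center in the frame of board_hole4 below 0.0105 m) or (horizontal distance between spare0_center and board_hole4 below 0.006 m and z of spare0_center in the frame of board_hole4 below 0.0105 m) or (horizontal distance between spare1_center and board_hole4 below 0.006 m and z of spare1_center in the frame of board_hole4 below 0.0105 m) or (horizontal distance between spare2_center and board_hole4 below 0.006 m and z of spare2_center in the frame of board_hole4 below 0.0105 m) or (horizontal distance between spare3_center and board_hole4 below 0.006 m and z of spare3_center in the frame of board_hole4 below 0.0105 m) or (horizontal distance between spare4_center and board_hole4 below 0.006 m and z of spare4_center in the frame of board_hole4 below 0.0105 m) or (horizontal distance between spare5_center and board_hole4 below 0.006 m and z of spare5_center in the frame of board_hole4 below 0.0105 m)) and ((horizontal distance between placed5_center and board_hole5 below 0.006 m and z of placed5_center in the frame of board_hole5 below 0.0105 m) or (horizontal distance between spare0_center and board_hole5 below 0.006 m and z of spare0_center in the frame of board_hole5 below 0.0105 m) or (horizontal distance between spare1_center and board_hole5 below 0.006 m and z of spare1_center in the frame of board_hole5 below 0.0105 m) or (horizontal distance between spare2_center and board_hole5 below 0.006 m and z of spare2_center in the frame of board_hole5 below 0.0105 m) or (horizontal distance between spare3_center and board_hole5 below 0.006 m and z of spare3_center in the frame of board_hole5 below 0.0105 m) or (horizontal distance between spare4_center and board_hole5 below 0.006 m and z of spare4_center in the frame of board_hole5 below 0.0105 m) or (horizontal distance between spare5_center and board_hole5 below 0.006 m and z of spare5_center in the frame of board_hole5 below 0.0105 m))), for 0.2 s.
At the end, for the whole second after the job is handed in: The tumbler stands upright (within 5 degrees) on the cork mat, its foot wholly on it (axis within 33 mm of the mat's centre); each of the six pockets holds a ball seated in its mouth (within 6 mm of its centre); every other spare ball is inside the tumbler; all at rest (all of step 3 and angle between cup's own z axis and vertical below 0.09 rad and horizontal distance between cup and mat below 0.033 m and height (world z) of cup below 0.008 m and linear speed of cup below 0.02 m/s and ((horizontal distance between spare0_center and cup below 0.03 m and z of spare0_center in the frame of cup between 0.005 and 0.1 m) or (x of spare0_center in the frame of board between -0.05 and 0.05 m and y of spare0_center in the frame of board between -0.08 and 0.08 m and z of spare0_center in the frame of board below 0.0285 m)) and ((horizontal distance between spare1_center and cup below 0.03 m and z of spare1_center in the frame of cup between 0.005 and 0.1 m) or (x of spare1_center in the frame of board between -0.05 and 0.05 m and y of spare1_center in the frame of board between -0.08 and 0.08 m and z of spare1_center in the frame of board below 0.0285 m)) and ((horizontal distance between spare2_center and cup below 0.03 m and z of spare2_center in the frame of cup between 0.005 and 0.1 m) or (x of spare2_center in the frame of board between -0.05 and 0.05 m and y of spare2_center in the frame of board between -0.08 and 0.08 m and z of spare2_center in the frame of board below 0.0285 m)) and ((horizontal distance between spare3_center and cup below 0.03 m and z of spare3_center in the frame of cup between 0.005 and 0.1 m) or (x of spare3_center in the frame of board between -0.05 and 0.05 m and y of spare3_center in the frame of board between -0.08 and 0.08 m and z of spare3_center in the frame of board below 0.0285 m)) and ((horizontal distance between spare4_center and cup below 0.03 m and z of spare4_center in the frame of cup between 0.005 and 0.1 m) or (x of spare4_center in the frame of board between -0.05 and 0.05 m and y of spare4_center in the frame of board between -0.08 and 0.08 m and z of spare4_center in the frame of board below 0.0285 m)) and ((horizontal distance between spare5_center and cup below 0.03 m and z of spare5_center in the frame of cup between 0.005 and 0.1 m) or (x of spare5_center in the frame of board between -0.05 and 0.05 m and y of spare5_center in the frame of board between -0.08 and 0.08 m and z of spare5_center in the frame of board below 0.0285 m))); the robot touches nothing.
It fails at once if a ball that was already in the board is taken or knocked out of its pocket (distance of any of placed0_center, placed1_center, placed2_center, placed3_center, placed4_center, placed5_center from where it was at the start of the episode above 0.02 m).
It fails at once if a bystander is moved by more than 3 cm (distance of any of pawn, timer from where it was at the start of the episode above 0.03 m).
Of placed0, placed1, placed2, placed3, placed4, placed5 only 2 to 4 are there at a start; the rules pass over those that are not, and their reading is None.
Of spare4, spare5 only 1 to 2 are there at a start; the rules pass over those that are not, and their reading is None.
At some moment in a run one of cup may be knocked a few centimetres aside while the robot is not near it.
It also fails if it takes over 210 s, if anything falls off the work surface, if the arm or the gripper's body presses on something with over 40 N, if the wrist force passes 120 N, or if a joint passes its speed limit or range.

## Working session

There is one attempt and no reset: what is moved stays moved. The work goes in short steps, Python scripts to look and compute and a tool call to move; the robot and the scene stay as the last step left them, time stands still between calls to the robot, and variables do not carry over. Pictures are saved under pics/ and viewed, at most 14 in all, crops included, and the job is handed in when it is done.

Besides the shell and the picture viewer there is one more tool, called after "Call:" by a JSON object that holds its "method" and its "body". jog_arm: Moves the arm, as the interface text tells. Shift numbers are shares of 0.06 m and turn numbers shares of 0.1 rad, none past 1 either way. Its arguments: {"type":"object","properties":{"commands":{"type":"array","items":{"type":"number"}},"newtons":{"type":"number"}},"required":["commands"]}

```bash
mkdir -p pics
cat > h.py <<'E'
import numpy as np, cv2
from station import ctrl, eyes, job, nets
from scipy.spatial.transform import Rotation as R
def cloud(d):
    z=d['z_map']; K=d['K']; v,u=np.indices(z.shape)
    p=np.stack([(u-K[0,2])*z/K[0,0],-(v-K[1,2])*z/K[1,1],-z],-1)
    T=d['cam_to_world']; return p@T[:3,:3].T+T[:3,3]
def save(d,n): cv2.imwrite(f'pics/{n}.png',d['image'][:,:,::-1])
E
python3 - <<'E'
from h import *
np.set_printoptions(precision=3,suppress=True)
for c in ['top','side']:
    d=eyes.get_image(c); save(d,c+'0'); P=cloud(d)
    np.savez(c+'0.npz',P=P)
    for n in ['cup','mat','tray','board','placed0_center','pawn','timer','spare0_center']:
        for r in nets.silhouettes(c,n):
            m=r['mask']&(d['z_map']>0)
            q=P[m]; 
            if len(q): print(c,n,round(r['p'],2),r['bbox'],np.median(q,0),q.min(0),q.max(0),np.median(d['image'][m],0))
    print(d['K'],d['cam_to_world'])
o=ctrl.get_obs();print(o,ctrl.tcp_to_grasp)
E
```

```text
top mat 0.55 [114.4, 155.8, 165.2, 208.3] [0.569 0.266 0.004] [ 0.515  0.222 -0.003] [0.636 0.331 0.013] [111.  91.  66.]
top tray 0.7 [211.6, 143.5, 299.4, 249.9] [0.552 0.011 0.004] [ 0.424 -0.094 -0.004] [0.68  0.116 0.018] [ 40.  73. 138.]
top tray 0.49 [327.8, 187.7, 418.5, 255.4] [ 0.498 -0.263  0.018] [ 0.428 -0.366 -0.005] [ 0.575 -0.169  0.036] [72. 47. 33.]
top tray 0.26 [113.7, 157.1, 166.7, 210.6] [0.573 0.267 0.004] [ 0.515  0.222 -0.004] [0.637 0.334 0.094] [112.  93.  67.]
top board 0.81 [331.7, 187.4, 417.7, 254.3] [ 0.498 -0.262  0.018] [ 0.426 -0.369 -0.005] [ 0.58  -0.169  0.036] [73. 47. 33.]
top board 0.74 [381.4, 286.8, 434.7, 329.6] [ 0.305 -0.343  0.012] [ 0.262 -0.402 -0.002] [ 0.344 -0.283  0.019] [76. 49. 35.]
top pawn 0.69 [120.2, 175.0, 131.1, 182.8] [0.574 0.291 0.065] [0.561 0.272 0.03 ] [0.59  0.311 0.093] [145. 124.  94.]
top pawn 0.51 [185.1, 265.1, 201.8, 276.9] [0.38  0.143 0.018] [0.368 0.134 0.002] [0.391 0.157 0.05 ] [63.5 47.  30.5]
top timer 0.55 [324.5, 98.2, 346.0, 124.5] [ 0.742 -0.164  0.06 ] [ 0.726 -0.187  0.003] [ 0.77  -0.145  0.065] [
[... 1568 characters left out ...]
2] [ 0.584 -0.151  0.037] [90.  53.5 33. ]
[[483.783   0.    270.86 ]
 [  0.    483.783 210.202]
 [  0.      0.      1.   ]] [[ 0.982  0.083 -0.17   0.37 ]
 [-0.189  0.455 -0.87  -0.937]
 [ 0.005  0.887  0.462  0.558]
 [ 0.     0.     0.     1.   ]]
{'t': 0.9, 'q': array([ 1.019,  0.053,  1.613,  0.   ,  1.476, -0.119]), 'dq': array([-0.001,  0.   , -0.001, -0.   ,  0.001,  0.   ]), 'effort': array([  0.002, -39.369, -37.047,   0.   ,   0.   ,  -0.   ]), 'tool_pos': array([0.262, 0.567, 0.231]), 'tool_rot': array([-0.674, -3.068, -0.   ]), 'contact_force': array([0.651, 0.308, 0.135]), 'wrist_torque': array([-0.021,  0.   ,  0.007]), 'grip_force': 0.0, 'opening': 0.08513465561211199} -0.0187
```

Run:
```python
import cv2,numpy as np
a=cv2.imread('pics/top0.png'); b=cv2.imread('pics/side0.png')
cv2.imwrite('pics/t0big.png',cv2.resize(a[80:350,80:460],None,fx=2.1,fy=2.1,interpolation=cv2.INTER_CUBIC))
# board crop + small board + ball crops
c=cv2.resize(a[180:335,320:440],None,fx=3.5,fy=3.5,interpolation=cv2.INTER_CUBIC)
cv2.imwrite('pics/board0.png',c)
```

```text
(no output)
```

View pics/t0big.png

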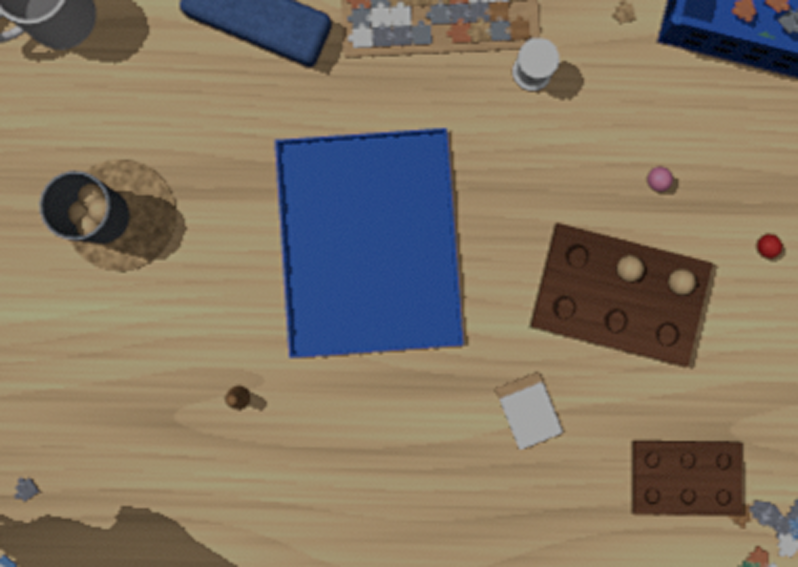

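View pics/board0.png

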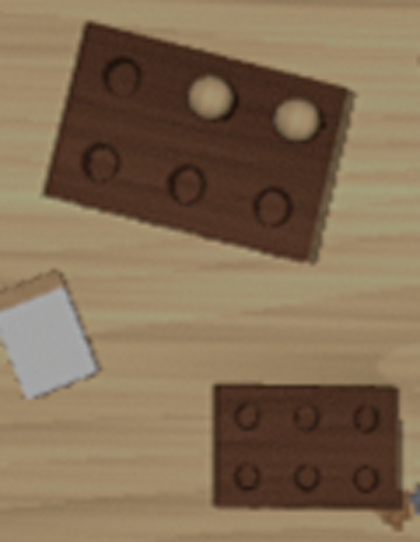

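View pics/side0.png

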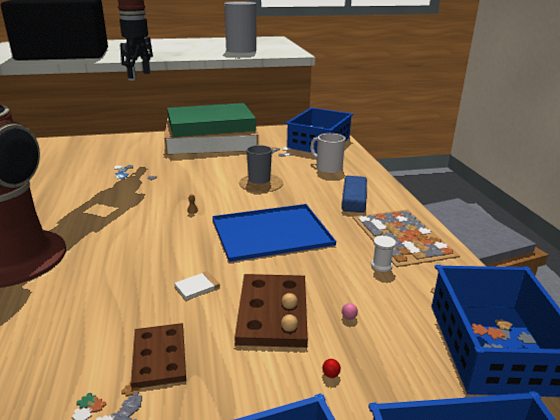

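The larger board, top px (331–418, 187–254), about 176 mm long, is the one meant. The small one at (381–435, 287–330) is a look-alike, as are the pink ball in big-crop px (660,180) and the red ball at (770,246). Two pockets are filled and four are empty. The cup stands on the mat at the left. The crop above confirms this. Next I'll get precise geometry.

Run:
```python
from h import *
from scipy.optimize import least_squares
np.set_printoptions(precision=4,suppress=True)
P=np.load('top0.npz')['P']; S=np.load('side0.npz')['P']
im=cv2.imread('pics/top0.png').astype(int)
def circ(q):
    f=lambda p: np.hypot(q[:,0]-p[0],q[:,1]-p[1])-p[2]
    return least_squares(f,[*q.mean(0)[:2],.03],loss='soft_l1',f_scale=.002).x
# cup rim
for nm,A in (('top',P),('side',S)):
    m=(abs(A[...,0]-.573)<.06)&(abs(A[...,1]-.285)<.06)&(A[...,2]>.086)&(A[...,2]<.1)
    print(nm,'rim',circ(A[m]),m.sum())
# side outer wall at 0.05..0.07
# mat
mk=(abs(P[...,0]-.573)<.08)&(abs(P[...,1]-.27)<.08)&(im[...,2]<150)&(P[...,2]<.012)
cs,_=cv2.findContours(cv2.morphologyEx(mk.astype(np.uint8),cv2.MORPH_OPEN,np.ones((3,3))),cv2.RETR_EXTERNAL,cv2.CHAIN_APPROX_NONE)
c=max(cs,key=cv2.contourArea)[:,0]; print('mat',circ(P[c[:,1],c[:,0]]))
# board top / tray
m=(P[...,2]>.0135)&(P[...,2]<.022)&(abs(P[...,0]-.5)<.12)&(P[...,1]<-.15)&(P[...,1]>-.4)&(im[...,2]<110)
m=cv2.morphologyEx(m.astype(np.uint8),cv2.MORPH_OPEN,np.ones((3,3)))
r=cv2.minAreaRect((P[m>0][:,:2]*1000).astype(np.float32));print('board',r)
# tray blue
b=(im[...,0]>im[...,2]+50)&(abs(P[...,0]-.55)<.17)&(abs(P[...,1])<.15)
print('tray',cv2.minAreaRect((P[b][:,:2]*1000).astype(np.float32)))
for n,(x,y) in dict(b1=(630,268),b2=(682,281)).items():
    u,v=80+x/2.1,80+y/2.1
    q=P[int(v)-4:int(v)+5,int(u)-4:int(u)+5].reshape(-1,3);q=q[q[:,2]>.026];print(n,q.mean(0),q[:,2].max())
for n,(x,y) in dict(h1=(578,256),h2=(565,307),h3=(617,320),h4=(668,333)).items():
    print(n,P[int(80+y/2.1),int(80+x/2.1)])
```

```text
top rim [0.573  0.3035 0.0335] 216
side rim [0.5763 0.3015 0.0341] 133
mat [0.5752 0.2699 0.0585]
board ((500.9963684082031, -267.912109375), (177.47207641601562, 118.25636291503906), 77.2262954711914)
tray ((552.4715576171875, 9.063270568847656), (238.94512939453125, 189.24441528320312), 5.743610382080078)
b1 [ 0.5301 -0.2731  0.0357] 0.041596340713526025
b2 [ 0.5178 -0.3278  0.0355] 0.04225573068441335
h1 [ 0.545  -0.2224  0.002 ]
h2 [ 0.4867 -0.2096  0.0005]
h3 [ 0.4742 -0.2645  0.0059]
h4 [ 0.4619 -0.3231  0.0035]
```

Call:
{"method": "jog_arm", "body": {"commands": [0,0,-1,0,0,0,85,0,0,-1,0,0,0,85]}}

```text
t: 1.15
tool_pos: [0.2618, 0.5669, 0.3515]
tool_rot: [-0.674, -3.068, 0.004]
contact_force: [0.1, 0.9, 0.8]
opening: 0.0848
grip_force: 0.0
```

Run:
```python
from h import *
np.set_printoptions(precision=4,suppress=True)
o=ctrl.get_obs();print(o['q'],o['tool_pos'],R.from_rotvec(o['tool_rot']).as_matrix())
```

```text
[ 1.019   0.0099  1.4593  0.      1.6749 -0.119 ] [0.2618 0.5669 0.3515] [[-0.9078  0.4194 -0.0013]
 [ 0.4194  0.9078 -0.0021]
 [ 0.0003 -0.0024 -1.    ]]
```

```bash
cat >> h.py <<'E'
def rot(q): return R.from_euler('Z',q[0])*R.from_euler('Y',q[1]+q[2])*R.from_euler('Z',q[3])*R.from_euler('Y',q[4])*R.from_euler('Z',q[5]+np.pi/2)
E
python3 - <<'E'
from h import *
np.set_printoptions(precision=3,suppress=True)
for tilt in (60,30):
  z=np.array([0,np.cos(np.radians(tilt)),-np.sin(np.radians(tilt))])
  for sg in (1,-1):
    y=np.array([sg,0,0.]);x=np.cross(y,z);Rd=R.from_matrix(np.c_[x,y,z])
    for q1,s in ((-.1,1.8),(-.1,2.2),(-.4,1.8),(-.4,2.2)):
        e=((R.from_euler('Z',q1)*R.from_euler('Y',s)).inv()*Rd).as_euler('ZYZ'); e[2]-=np.pi/2
        print(tilt,sg,q1,s,e, Rd.as_rotvec())
E
```

```text
60 1 -0.1 1.8 [ 0.527  1.422 -0.201] [-1.927 -1.927 -0.516]
60 1 -0.1 2.2 [ 0.598  1.082 -0.425] [-1.927 -1.927 -0.516]
60 1 -0.4 1.8 [ 0.479  1.564 -0.458] [-1.927 -1.927 -0.516]
60 1 -0.4 2.2 [ 0.514  1.211 -0.651] [-1.927 -1.927 -0.516]
60 -1 -0.1 1.8 [ 0.527  1.422 -3.343] [-1.927  1.927  0.516]
60 -1 -0.1 2.2 [ 0.598  1.082 -3.567] [-1.927  1.927  0.516]
60 -1 -0.4 1.8 [ 0.479  1.564 -3.599] [-1.927  1.927  0.516]
60 -1 -0.4 2.2 [ 0.514  1.211 -3.792] [-1.927  1.927  0.516]
30 1 -0.1 1.8 [ 1.039  1.541 -0.248] [-1.584 -1.584 -0.914]
30 1 -0.1 2.2 [ 1.085  1.345 -0.6  ] [-1.584 -1.584 -0.914]
30 1 -0.4 1.8 [ 0.956  1.787 -0.407] [-1.584 -1.584 -0.914]
30 1 -0.4 2.2 [ 0.924  1.549 -0.73 ] [-1.584 -1.584 -0.914]
30 -1 -0.1 1.8 [ 1.039  1.541 -3.39 ] [-1.584  1.584  0.914]
30 -1 -0.1 2.2 [ 1.085  1.345 -3.741] [-1.584  1.584  0.914]
30 -1 -0.4 1.8 [ 0.956  1.787 -3.548] [-1.584  1.584  0.914]
30 -1 -0.4 2.2 [ 0.924  1.549 -3.872] [-1.584  1.584  0.914]
```

Call:
{"method": "jog_arm", "body": {"commands": [-0.8,-0.5,0.1,0,0,0,85,-0.8,-0.5,0.1,0,0,0,85,-0.8,-0.5,0.1,0,0,0,85,-0.8,-0.5,0.1,0,0,0,85,-0.8,-0.5,0.1,0,0,0,85,-0.8,-0.5,0.1,0,0,0,85,-0.8,-0.5,0.1,0,0,0,85,-0.8,-0.5,0.1,0,0,0,85,-0.8,-0.5,0.1,0,0,0,85,-0.8,-0.5,0,0,0,0,85]}}

```text
t: 2.4
tool_pos: [0.5726, 0.092, 0.2968]
tool_rot: [-0.675, -3.068, -0.0]
contact_force: [0.2, -0.1, 0.6]
opening: 0.0852
grip_force: 0.0
```

```bash
cat > st.py <<'E'
from h import *
np.set_printoptions(precision=4,suppress=True)
o=ctrl.get_obs();M=R.from_rotvec(o['tool_rot']).as_matrix()
print(round(o['t'],2),'q',o['q'],'tcp',o['tool_pos'],'\nx',M[:,0],'y',M[:,1],'z',M[:,2],'op',o['opening'],o['grip_force'],o['contact_force'])
open('log.txt','a').write(' '.join(map(str,[*o['q'],*o['tool_pos'],*o['tool_rot']]))+'\n')
E
python3 st.py
```

```text
2.4 q [ 0.0309 -0.0844  1.6404  0.0002  1.5862 -1.107 ] tcp [0.5726 0.092  0.2968] 
x [-0.9077  0.4195  0.0006] y [ 0.4195  0.9077 -0.0001] z [-0.0006  0.0002 -1.    ] op 0.085172115279666 0.0 [ 0.1952 -0.1063  0.5769]
```

Call:
{"method": "jog_arm", "body": {"commands": [0,0,0,0,0,0.95,85,0,0,0,0,0,0.95,85,0,0,0,0,0,0.95,85,0,0,0,0,0,0.95,85,0,0,0,0,0,0.95,85,0,0,0,0,0,0.95,85,0,0,0,0,0,0.95,85,0,0,0,0,0,0.95,85,0,0,0,0,0,0.95,85,0,0,0,0,0,0.95,85,0,0,0,0,0,0.95,85,0,0,0,0,0,0.95,85,0,0,0,0,0.95,0,85,0,0,0,0,0.95,0,85,0,0,0,0,0.95,0,85,0,0,0,0,0.95,0,85]}}

```text
t: 4.4
tool_pos: [0.5721, 0.0936, 0.2977]
tool_rot: [-2.014, -2.01, -0.391]
contact_force: [-0.0, 0.5, -1.1]
opening: 0.0851
grip_force: 0.0
```

```bash
python3 st.py
```

```text
4.4 q [-0.149  -0.0971  1.6838  0.379   1.6099 -0.1426] tcp [0.5721 0.0936 0.2977] 
x [0.0016 0.9276 0.3736] y [ 1.     -0.0021  0.0009] z [ 0.0016  0.3736 -0.9276] op 0.08508532175538397 0.0 [-0.0139  0.5172 -1.1151]
```

Call:
{"method": "jog_arm", "body": {"commands": [0,0,0,0,0.95,0,85,0,0,0,0,0.95,0,85,0,0,0,0,0.95,0,85,0,0,0,0,0.95,0,85]}}

```text
t: 4.9
tool_pos: [0.5721, 0.0935, 0.2976]
tool_rot: [-1.777, -1.774, -0.713]
contact_force: [0.5, 0.1, -1.3]
opening: 0.085
grip_force: 0.0
```

```bash
python3 st.py
cat > fk.py <<'E'
from h import *
from scipy.optimize import least_squares
np.set_printoptions(precision=4,suppress=True)
D=np.loadtxt('log.txt')
D=np.vstack([D,[1.019,.053,1.613,0,1.476,-.119,.262,.567,.231,0,0,0],[1.019,.0099,1.4593,0,1.6749,-.119,.2618,.5669,.3515,0,0,0]])
def fk(q,p):
    h,l1,l2,lt,a1,c1,c2,d=p
    r=lambda *a:R.from_euler(*a)
    A=r('Z',q[0]);B=A*r('Y',q[1]);C=B*r('Y',q[2]);E=C*r('Z',q[3])*r('Y',q[4])
    return A.apply([a1,d,h])+B.apply([c1,0,l1])+C.apply([c2,0,l2])+E.apply([0,0,lt])
f=lambda p:np.r_[np.concatenate([fk(x[:6],p)-x[6:9] for x in D]),1e-3*(p-p0)]
p0=np.array([.2,.5,.5,.35,0,0,0,.0745])
s=least_squares(f,p0);print(s.x,abs(f(s.x)[:-8]).max())
np.save('p.npy',s.x)
E
python3 fk.py
```

```text
4.9 q [-0.3008 -0.0462  1.7307  0.7277  1.6904 -0.2965] tcp [0.5721 0.0935 0.2976] 
x [0.0012 0.723  0.6908] y [ 1.     -0.0023  0.0007] z [ 0.0021  0.6908 -0.723 ] op 0.08500459434754548 0.0 [ 0.4752  0.0854 -1.3496]
[ 0.2403  0.4248  0.6099  0.2795 -0.0005  0.0004  0.0965  0.0742] 0.00010762256640739487
```

```bash
cat > ik.py <<'E'
from h import *
from scipy.optimize import least_squares
p=np.load('p.npy')
lo=np.array([-3.01,-1.01,.06,-1.02,.09,-3.14]);hi=np.array([3.01,2.22,2.58,4.17,2.62,3.14])
def fk(q):
    h,l1,l2,lt,a1,c1,c2,d=p; r=R.from_euler
    A=r('Z',q[0]);B=A*r('Y',q[1]);C=B*r('Y',q[2]);E=C*r('Z',q[3])*r('Y',q[4])
    return A.apply([a1,d,h])+B.apply([c1,0,l1])+C.apply([c2,0,l2])+E.apply([0,0,lt]), E*r('Z',q[5]+np.pi/2)
def ik(pos,Rd,q0):
    f=lambda q:np.r_[(fk(q)[0]-pos)*3,(fk(q)[1].inv()*Rd).as_rotvec()]
    s=least_squares(f,np.clip(q0,lo+1e-3,hi-1e-3),bounds=(lo,hi)); return s.x,np.abs(s.fun).max()
def orient(g,roll=0):
    g=np.radians(g);z=np.array([0,np.cos(g),-np.sin(g)]);y=np.array([1.,0,0])
    return R.from_matrix(np.c_[np.cross(y,z),y,z])*R.from_euler('Z',np.radians(roll))
E
python3 - <<'E'
from ik import *
np.set_printoptions(precision=3,suppress=True)
q=ctrl.get_obs()['q']
def go(n,pos,g,roll=0):
    global q
    q,e=ik(np.array(pos),orient(g,roll),q);print(n,q,round(e,4))
go('pre',[.5745,.19,.137],30);go('grasp',[.5745,.319,.062],30);go('lift',[.5745,.3,.2],30);go('over',[.56,.03,.2],30)
for r in (45,90,135,170,180): go(r,[.56,.03,.16],30,r)
go('flat',[.56,.03,.16],20,180)
E
```

```text
pre [-0.219  0.202  1.874  1.012  1.494 -0.542] 0.0
grasp [ 0.005  0.338  1.867  1.138  1.266 -0.566] 0.0
lift [-0.028  0.109  1.855  1.072  1.401 -0.358] 0.0
over [-0.486  0.157  1.802  0.893  1.757 -0.587] 0.0
45 [-0.486  0.212  1.815  0.884  1.714  0.144] 0.0
90 [-0.486  0.212  1.815  0.884  1.714  0.93 ] 0.0
135 [-0.486  0.212  1.815  0.884  1.714  1.715] 0.0
170 [-0.486  0.212  1.815  0.884  1.714  2.326] 0.0
180 [-0.486  0.212  1.815  0.884  1.714  2.501] 0.0
flat [-0.516  0.296  1.803  0.996  1.801  2.452] 0.0
```

Call:
{"method": "jog_arm", "body": {"commands": [0,0,0,0,0.95,0,85,0,0,0,0,0.95,0,85,0,0,0,0,0.94,0,85,-0.38,0.01,0.68,0,0,0,85,-0.38,0.01,0.68,0,0,0,85,-0.38,0.01,0.68,0,0,0,85,-0.38,0.01,0.68,0,0,0,85,0,0,0,0,0,0,85]}}

```text
t: 5.9
tool_pos: [0.5718, 0.1904, 0.1328]
tool_rot: [-1.586, -1.58, -0.905]
contact_force: [-0.7, -0.8, 0.3]
opening: 0.0847
grip_force: 0.0
```

```bash
python3 st.py
python3 - <<'E'
from h import *
d=eyes.get_image('wrist'); save(d,'w1'); P=cloud(d)
d2=eyes.get_image('side'); S=cloud(d2); P2=cloud(eyes.get_image('top'))
from scipy.optimize import least_squares
for A in (P,S,P2):
    m=(abs(A[...,0]-.573)<.06)&(abs(A[...,1]-.295)<.06)&(A[...,2]>.084)&(A[...,2]<.1)
    q=A[m]
    if len(q)>20: print(least_squares(lambda p:np.hypot(q[:,0]-p[0],q[:,1]-p[1])-p[2],[.573,.3,.034],loss='soft_l1',f_scale=.001).x.round(4),len(q))
E
```

```text
5.9 q [-0.2187  0.2028  1.8806  1.0085  1.4916 -0.5413] tcp [0.5718 0.1904 0.1328] 
x [0.0064 0.502  0.8649] y [ 1.      0.0004 -0.0076] z [-0.0042  0.8649 -0.502 ] op 0.08471683522511073 0.0 [-0.6947 -0.7771  0.3474]
[0.5765 0.3028 0.0335] 2199
[0.5766 0.3022 0.0339] 65
[0.573  0.3032 0.0335] 238
```

View pics/w1.png

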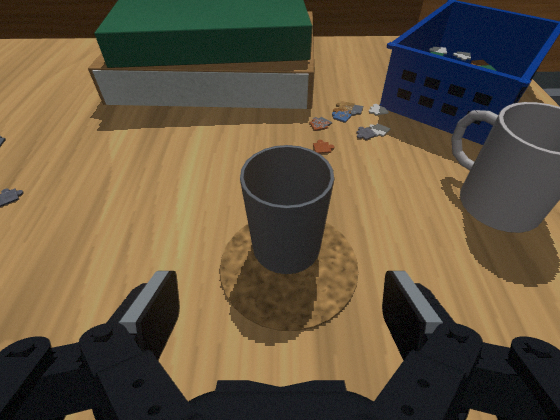

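Call:
{"method": "jog_arm", "body": {"commands": [0.01,0.04,0.4,0,0,0,85,0.01,0.04,0.5,0,0,0,85,0.01,0,0.5,0,0,0,85,0.01,0,0.5,0,0,0,85,0,0,0.52,0,0,0,85,0,0,0,0,0,0,60,0,0,0,0,0,0,50,0,0,0,0,0,0,50,0,0,0,0,0,0,50,0,0,0,0,0,0,50], "newtons": 40}}

```text
t: 7.3
tool_pos: [0.581, 0.3152, 0.0668]
tool_rot: [-1.588, -1.585, -0.917]
contact_force: [1.2, -1.2, 2.1]
opening: 0.069
grip_force: 44.6
```

```bash
python3 st.py
```

```text
7.3 q [-0.0013  0.3352  1.8586  1.1319  1.2708 -0.5574] tcp [0.581  0.3152 0.0668] 
x [-0.0003  0.5021  0.8648] y [ 1.     -0.0035  0.0024] z [ 0.0043  0.8648 -0.5021] op 0.06897126324336582 44.63696642545983 [ 1.1989 -1.1662  2.1373]
```

Call:
{"method": "jog_arm", "body": {"commands": [0.29,0,-0.165,0,0,0,50,0.58,0,-0.33,0,0,0,50,0.58,0,-0.33,0,0,0,50,0.58,0,-0.33,0,0,0,50,0.1,0,-0.2,0,0,0,50,-0.2,0,-0.35,0,0,0,50,-0.3,-0.05,-0.52,0,0,0,50,-0.4,-0.05,-0.69,0,0,0,50,-0.4,-0.05,-0.69,0,0,0,50,-0.4,-0.05,-0.69,0,0,0,50,-0.3,0,-0.52,0,0,0,50,-0.2,0,-0.35,0,0,0,50,-0.1,0,-0.17,0,0,0,50,0,0,0,0,0,0,50]}}

```text
t: 9.05
tool_pos: [0.5671, 0.0338, 0.2173]
tool_rot: [-1.588, -1.583, -0.913]
contact_force: [0.7, 0.4, -1.8]
opening: 0.069
grip_force: 45.7
```

```bash
python3 st.py
python3 - <<'E'
from h import *
from scipy.optimize import least_squares
d=eyes.get_image('top'); save(d,'top1'); P=cloud(d)
im=d['image'].astype(int)
q=P[(abs(P[...,0]-.575)<.12)&(abs(P[...,1]-.28)<.12)]
mk=(abs(P[...,0]-.575)<.1)&(abs(P[...,1]-.28)<.1)&(P[...,2]<.02)
sat=im[...,0]
th=cv2.threshold(sat[mk].astype(np.uint8),0,255,cv2.THRESH_OTSU)[0]
mm=(mk&(sat<th)).astype(np.uint8); mm=cv2.morphologyEx(mm,cv2.MORPH_CLOSE,np.ones((5,5)));mm=cv2.morphologyEx(mm,cv2.MORPH_OPEN,np.ones((3,3)))
c=max(cv2.findContours(mm,0,1)[0],key=cv2.contourArea)[:,0];Q=P[c[:,1],c[:,0]]
print(th,least_squares(lambda p:np.hypot(Q[:,0]-p[0],Q[:,1]-p[1])-p[2],[.575,.28,.06],loss='soft_l1',f_scale=.001).x)
cv2.imwrite('pics/top1c.png',cv2.resize(d['image'][120:280,90:330,::-1],None,fx=3,fy=3))
E
```

```text
9.05 q [-0.4749  0.1429  1.784   0.902   1.7661 -0.5531] tcp [0.5671 0.0338 0.2173] 
x [0.0017 0.5024 0.8646] y [ 1.     -0.0023 -0.0007] z [ 0.0016  0.8646 -0.5024] op 0.06897944749587068 45.66162327246275 [ 0.7447  0.3858 -1.8446]
170.0 [0.57513384 0.28205727 0.06107316]
```

View pics/top1c.png

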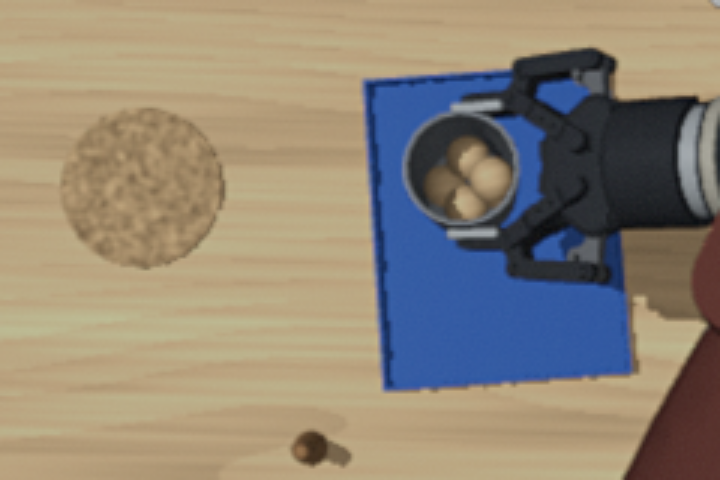

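Call:
{"method": "jog_arm", "body": {"commands": [-0.47,-0.15,0.46,0,0,0,50,-0.47,-0.15,0.46,0,0,0,50,-0.47,-0.15,0.46,0,0,0,50,0,0,0,0,0,0.5,50,0,0,0,0,0,1,50,0,0,0,0,0,1,50,0,0,0,0,0,1,50,0,0,0,0,0,1,50,0,0,0,0,0,1,50,0,0,0,0,0,1,50,0,0,0,0,0,1,50,0,0,0,0,0,1,50,0,0,0,0,0,1,50,0,0,0,0,0,1,50,0,0,0,0,0,1,50,0,0,0,0,0,1,50,0,0,0,0,0,1,50,0,0,0,0,0,1,50,0,0,0,0,0,1,50,0,0,0,0,0,1,50]}}

```text
t: 11.6
tool_pos: [0.54, 0.0642, 0.1029]
tool_rot: [-2.096, 0.086, 0.049]
contact_force: [-0.4, 0.5, -1.5]
opening: 0.0693
grip_force: 45.8
```

Call:
{"method": "jog_arm", "body": {"commands": [0,0,0,0,0,0.6,50,0,0,0,0,0,0.6,50,0,0,0,0,0,0.6,50,0,0,0,0,0,0.6,50,0,0,0,0,0,0.5,50,0,0,0,0,0,0.5,50,0,0,0,0,0,0.5,50,0,0,0,0,0,0.5,50,0,0,0,0,0,0.5,50,0,0,0,0,0,0.5,50,0,0,0,0,0,0.5,50,0,0,0,0,0,0.5,50,0,0,0,0,0,0.8,50,0,0,0,0,0,0.8,50,0,0,0,0,0,0.8,50,0,0,0,0,0,0.8,50,0,0,0,0,0,0.8,50,0,0,0,0,0,0.8,50,0,0,0,0,0,0.8,50,0,0,0,0,0,0.8,50]}}

```text
t: 14.1
tool_pos: [0.54, 0.0643, 0.1031]
tool_rot: [-1.714, 1.388, 0.798]
contact_force: [0.3, 0.1, -2.0]
opening: 0.069
grip_force: 45.9
```

```bash
python3 st.py
python3 - <<'E'
from h import *
d=eyes.get_image('top');e=eyes.get_image('side')
cv2.imwrite('pics/c2.png',np.hstack([cv2.resize(d['image'][110:290,170:330,::-1],(400,450)),cv2.resize(e['image'][150:290,190:350,::-1],(400,450))]))
E
```

```text
14.1 q [-0.4483  0.2386  1.9001  0.8947  1.6161  2.2257] tcp [0.54   0.0643 0.1031] 
x [ 0.2078 -0.4917 -0.8456] y [-0.9782 -0.1042 -0.1798] z [ 0.0003  0.8645 -0.5027] op 0.06900310138066736 45.85578496742528 [ 0.2852  0.0809 -2.0245]
```

View pics/c2.png

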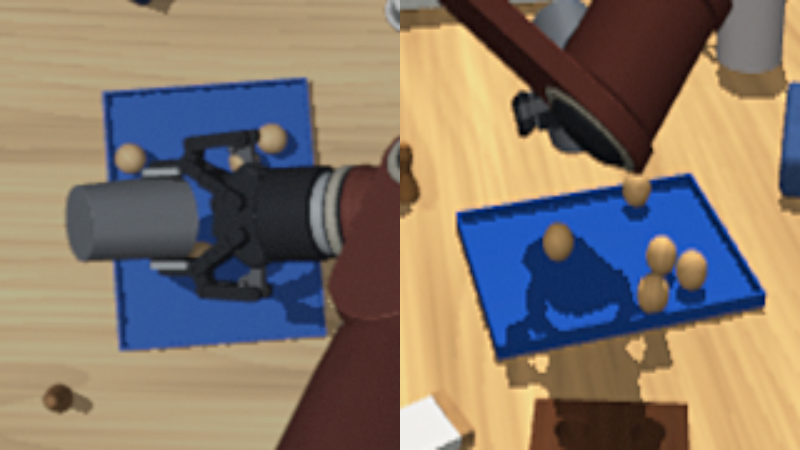

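Call:
{"method": "jog_arm", "body": {"commands": [-0.47,-0.1,-0.28,0,0,0,50,-0.47,-0.1,-0.28,0,0,0,50,-0.47,-0.1,-0.28,0,0,0,50,0,0,0,0,0,-1,50,0,0,0,0,0,-1,50,0,0,0,0,0,-1,50,0,0,0,0,0,-1,50,0,0,0,0,0,-1,50,0,0,0,0,0,-1,50,0,0,0,0,0,-1,50,0,0,0,0,0,-1,50,0,0,0,0,0,-1,50,0,0,0,0,0,-1,50,0,0,0,0,0,-1,50,0,0,0,0,0,-1,50,0,0,0,0,0,-1,50,0,0,0,0,0,-1,50,0,0,0,0,0,-1,50,0,0,0,0,0,-1,50,0,0,0,0,0,-1,50]}}

```text
t: 16.7
tool_pos: [0.5398, 0.0637, 0.2031]
tool_rot: [-2.073, -0.361, -0.209]
contact_force: [0.1, 0.6, -1.0]
opening: 0.0689
grip_force: 45.8
```

Call:
{"method": "jog_arm", "body": {"commands": [0,0,0,0,0,-1,50,0,0,0,0,0,-1,50,0,0,0,0,0,-1,50,0,0,0,0,0,-1,50,0,0,0,0,0,-1,50,0,0,0,0,0,-1,50,0,0,0,0,0,-1,50,0,0,0,0,0,-1,50,0,0,0,0,0,-1,50,0,0,0,0,0,-1,50,0,0,0,0,0,-1,50,0,0,0,0,0,-1,50,0,0,0,0,0,-0.3,50,0,0,0,0,0,0,50]}}

```text
t: 18.45
tool_pos: [0.5399, 0.0633, 0.203]
tool_rot: [-1.587, -1.584, -0.913]
contact_force: [0.3, -0.4, -0.4]
opening: 0.0687
grip_force: 45.9
```

```bash
python3 st.py
python3 - <<'E'
from h import *
d=eyes.get_image('top');P=cloud(d)
cv2.imwrite('pics/c3.png',cv2.resize(d['image'][110:290,150:350,::-1],None,fx=2.5,fy=2.5))
m=(P[...,2]>.17)&(P[...,0]<.62)&(P[...,0]>.5)&(P[...,1]>.0)&(P[...,1]<.1)
print('cup zmax',P[m][:,2].max() if m.any() else None)
E
```

```text
18.45 q [-0.4502  0.0825  1.8765  0.9085  1.7283 -0.565 ] tcp [0.5399 0.0633 0.203 ] 
x [0.0011 0.5027 0.8644] y [ 1.     -0.0015 -0.0004] z [ 0.0012  0.8644 -0.5027] op 0.06874551823322218 45.881595300743356 [ 0.3497 -0.38   -0.4014]
cup zmax 0.262422223649869
```

View pics/c3.png

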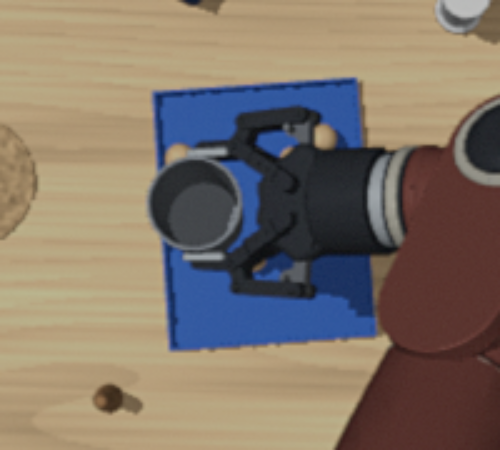

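Call:
{"method": "jog_arm", "body": {"commands": [0.385,0.12,0.667,0,0,0,50,0.385,0.12,0.667,0,0,0,50,0.385,0.12,0.667,0,0,0,50,0.385,0.12,0.667,0,0,0,50,0.385,0.12,0.667,0,0,0,50,-0.43,0,0.25,0,0,0,50,-0.43,0,0.25,0,0,0,50,-0.43,0,0.25,0,0,0,50,-0.43,0,0.25,0,0,0,50,0,0,0,0,0,0,50]}}

```text
t: 19.75
tool_pos: [0.5745, 0.2939, 0.0801]
tool_rot: [-1.589, -1.58, -0.907]
contact_force: [-0.4, 1.5, -1.4]
opening: 0.069
grip_force: 46.0
```

```bash
python3 st.py
```

```text
19.75 q [-0.0382  0.2971  1.8776  1.1056  1.311  -0.5455] tcp [0.5745 0.2939 0.0801] 
x [0.0064 0.5027 0.8644] y [ 1.     -0.0018 -0.0064] z [-0.0017  0.8644 -0.5027] op 0.06901565676135787 45.959751440095715 [-0.3839  1.4912 -1.4337]
```

Call:
{"method": "jog_arm", "body": {"commands": [-0.06,0,0.035,0,0,0,50,-0.06,0,0.035,0,0,0,50,-0.06,0,0.035,0,0,0,50,-0.01,0,0.006,0,0,0,50,0,0,0,0,0,0,50]}}

```text
t: 20.38
tool_pos: [0.5765, 0.2938, 0.0697]
tool_rot: [-1.588, -1.584, -0.913]
contact_force: [0.9, 0.3, -2.4]
opening: 0.0689
grip_force: 46.0
```

```bash
python3 st.py
```

```text
20.38 q [-0.0383  0.318   1.874   1.1118  1.3004 -0.5675] tcp [0.5765 0.2938 0.0697] 
x [0.001  0.5027 0.8645] y [ 1.     -0.0021  0.0001] z [ 0.0019  0.8645 -0.5027] op 0.06889347737332743 45.957850279519334 [ 0.9137  0.3322 -2.3813]
```

Call:
{"method": "jog_arm", "body": {"commands": [-0.022,0,0.012,0,0,0,50,-0.022,0,0.012,0,0,0,50,0,0,0,0,0,0,50,0,0,0,0,0,0,76,0,0,0,0,0,0,85,0,0,0,0,0,0,85,0,0,0,0,0,0,85,0,0,-0.4,0,0,0,85,0,0,-0.7,0,0,0,85,0,0,-0.9,0,0,0,85,0,0,-0.9,0,0,0,85]}}

```text
t: 21.75
tool_pos: [0.5761, 0.1409, 0.1558]
tool_rot: [-1.588, -1.585, -0.914]
contact_force: [0.6, 0.2, -0.8]
opening: 0.0852
grip_force: 0.0
```

```bash
cat > cup.py <<'E'
from h import *
from scipy.optimize import least_squares
def cup(A,c=(.575,.285)):
    m=(abs(A[...,0]-c[0])<.07)&(abs(A[...,1]-c[1])<.07)&(A[...,2]>.084)&(A[...,2]<.102); q=A[m]
    return None if len(q)<20 else (least_squares(lambda p:np.hypot(q[:,0]-p[0],q[:,1]-p[1])-p[2],[*c,.034],loss='soft_l1',f_scale=.001).x.round(4),len(q),np.median(q[:,2]).round(4))
E
python3 st.py
python3 - <<'E'
from cup import *
for c in ('side','top','wrist'): print(c,cup(cloud(eyes.get_image(c))))
E
```

```text
21.75 q [-0.3005  0.1848  1.8544  0.9723  1.5696 -0.5497] tcp [0.5761 0.1409 0.1558] 
x [0.0007 0.5032 0.8642] y [ 1.     -0.0026  0.0007] z [ 0.0026  0.8641 -0.5032] op 0.08523720456649472 0.0 [ 0.5785  0.1627 -0.8143]
side (array([0.5731, 0.2782, 0.0331]), 123, np.float64(0.0885))
top (array([0.5703, 0.2804, 0.0336]), 228, np.float64(0.0923))
wrist (array([0.5738, 0.2799, 0.0335]), 1678, np.float64(0.0904))
```

Call:
{"method": "jog_arm", "body": {"commands": [0.72,0,-0.42,0,0,0,85,0.72,0,-0.42,0,0,0,85,0,0,0,0,-0.95,0,85,0,0,0,0,-0.95,0,85,0,0,0,0,-0.95,0,85,0,0,0,0,-0.95,0,85,0,0,0,0,-0.95,0,85,0,0,0,0,-0.95,0,85,0,0,0,0,-0.95,0,85,0,0,0,0,-0.95,0,85,0,0,0,0,-0.95,0,60,0,0,0,0,-0.95,0,44,0,0,0,0,-0.96,0,44,-0.8,-0.2,0,0,0,0,44,-0.8,-0.2,0,0,0,0,44,0,0,0,0,0,0,44]}}

```text
t: 23.9
tool_pos: [0.5508, 0.0454, 0.2535]
tool_rot: [2.227, 2.216, -0.005]
contact_force: [0.5, 0.5, -0.3]
opening: 0.0439
grip_force: 0.0
```

```bash
python3 st.py
cat > balls.py <<'E'
from h import *
from scipy.optimize import least_squares
def balls(cam,n=None,zc=.017,box=(.40,.71,-.12,.14)):
    d=eyes.get_image(cam)
    if n: save(d,n)
    P=cloud(d); hsv=cv2.cvtColor(d['image'],cv2.COLOR_RGB2HSV)
    m=(P[...,2]>zc-.004)&(P[...,2]<zc+.022)&(P[...,0]>box[0])&(P[...,0]<box[1])&(P[...,1]>box[2])&(P[...,1]<box[3])&(hsv[...,0]<25)&(hsv[...,1]>40)
    q=P[m]; out=[]
    # greedy: sphere fit around the highest points
    while len(q)>25:
        t=q[np.argsort(q[:,2])[-8:]]; c=q[q[:,2].argmax()]
        for _ in range(6):
            s=q[np.linalg.norm(q-np.r_[c[:2],zc],axis=1)<.019]
            if len(s)<10: break
            r=least_squares(lambda p:np.linalg.norm(s-np.r_[p,zc],axis=1)-.014,c[:2],loss='soft_l1',f_scale=.002); c=np.r_[r.x,0]
        out.append((*c[:2].round(4),len(s)))
        q=q[np.hypot(q[:,0]-c[0],q[:,1]-c[1])>.017]
    return out
E
python3 - <<'E'
from balls import *
print('wrist',balls('wrist','w4'));print('top',balls('top'));print('side',balls('side'))
E
```

```text
23.9 q [-0.0511 -0.1312  1.7548 -0.0024  1.5197 -0.046 ] tcp [0.5508 0.0454 0.2535] 
x [ 0.005   1.     -0.0024] y [ 1.     -0.005  -0.0018] z [-0.0019 -0.0024 -1.    ] op 0.04388657189159735 0.0 [ 0.5231  0.4701 -0.2593]
wrist [(np.float64(0.5144), np.float64(0.0193), 459), (np.float64(0.6025), np.float64(0.0873), 536), (np.float64(0.603), np.float64(-0.0168), 448), (np.float64(0.6246), np.float64(-0.0414), 432), (np.float64(0.5839), np.float64(-0.0655), 423)]
top [(np.float64(0.6213), np.float64(-0.0414), 100), (np.float64(0.581), np.float64(-0.065), 101), (np.float64(0.5997), np.float64(-0.0168), 102), (np.float64(0.5119), np.float64(0.019), 39)]
side [(np.float64(0.5834), np.float64(-0.0663), 109), (np.float64(0.6235), np.float64(-0.0416), 99), (np.float64(0.6021), np.float64(-0.0171), 95), (np.float64(0.6019), np.float64(0.087), 86), (np.float64(0.5139), np.float64(0.0188), 94)]
```

View pics/w4.png

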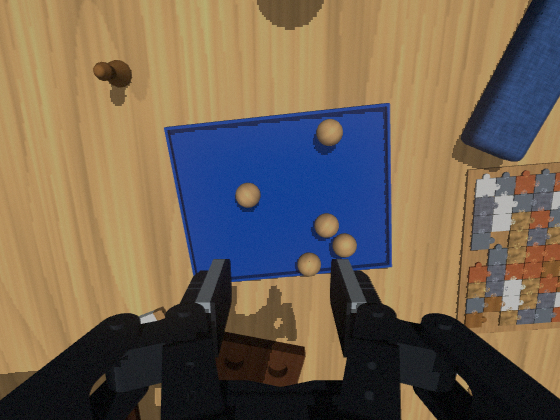

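Six placements aren't needed: there are five balls in the tray, at px (248,195), (330,132), (326,226), (344,245) and (309,264). Four go into pockets and one goes back in the cup. I'll start with the isolated ball at (248,195).

Call:
{"method": "jog_arm", "body": {"commands": [-0.44,-0.61,0.6,0,0,0,44,0,0,0.9,0,0,0,44,0,0,0.9,0,0,0,44,0,0,0.9,0,0,0,44,0,0,0.6,0,0,0,44,0,0,0.2,0,0,0,44,0,0,0,0,0,0,44]}}

```text
t: 24.92
tool_pos: [0.5153, 0.0211, 0.0082]
tool_rot: [2.222, 2.22, -0.003]
contact_force: [-0.0, 0.3, -0.1]
opening: 0.0443
grip_force: 0.0
```

```bash
python3 st.py
```

```text
24.93 q [-0.1025  0.0496  2.0207 -0.0022  1.072  -0.1004] tcp [0.5153 0.0211 0.0082] 
x [ 0.001   1.     -0.0018] y [ 1.     -0.001  -0.0009] z [-0.0009 -0.0018 -1.    ] op 0.04427308159862519 0.0 [-0.0244  0.3081 -0.0962]
```

Call:
{"method": "jog_arm", "body": {"commands": [0,0,0,0,0,0,34,0,0,0,0,0,0,20,0,0,0,0,0,0,20,0,0,0,0,0,0,20,0,0,-0.3,0,0,0,20,0,0,-0.7,0,0,0,20,0,0,-0.8,0,0,0,20,0,0,0,0,0,0,20], "newtons": 20}}

```text
t: 25.92
tool_pos: [0.5188, 0.0203, 0.1225]
tool_rot: [2.217, 2.212, 0.008]
contact_force: [-0.3, -0.3, -0.5]
opening: 0.0263
grip_force: 19.8
```

```bash
python3 st.py
```

```text
25.93 q [-0.1033 -0.1157  1.9648 -0.0022  1.2817 -0.1007] tcp [0.5188 0.0203 0.1225] 
x [ 0.002   1.     -0.0032] y [ 0.9999 -0.002   0.0105] z [ 0.0105 -0.0032 -0.9999] op 0.02628310046688661 19.849407076835632 [-0.2702 -0.2568 -0.5253]
```

Run:
```python
from balls import *
print('placed side',balls('side',None,.024,(.4,.6,-.4,-.15)))
S=np.load('side0.npz')['P'];im=cv2.imread('pics/side0.png').astype(int)
m=(S[...,2]>.0135)&(S[...,2]<.0225)&(abs(S[...,0]-.5)<.12)&(S[...,1]<-.15)&(S[...,1]>-.4)&(im[...,2]<125)
m=cv2.morphologyEx(m.astype(np.uint8),cv2.MORPH_OPEN,np.ones((3,3)))
print(cv2.minAreaRect((S[m>0][:,:2]*1000).astype(np.float32)))
d=eyes.get_image('wrist'); save(d,'w5'); P=cloud(d); z=d['z_map']
q=P[(abs(P[...,0]-.519)<.03)&(abs(P[...,1]-.02)<.03)&(P[...,2]>.1)&(P[...,2]<.16)&(d['image'][...,0]>d['image'][...,2].astype(int)+25)]
print(len(q), q.min(0),q.max(0)) if len(q) else print('none')
if len(q)>20:
    r=least_squares(lambda p:np.linalg.norm(q-p,axis=1)-.014,q.mean(0)-[0,0,.01]);print('ball',r.x)
```

```text
placed side [(np.float64(0.5193), np.float64(-0.3313), 209), (np.float64(0.5321), np.float64(-0.2749), 182)]
((504.40716552734375, -268.9681091308594), (180.89212036132812, 116.22885131835938), 77.05020141601562)
3264 [0.50407366 0.00857489 0.12119651] [0.54694981 0.03405711 0.15977164]
ball [0.5175196  0.01925147 0.12582616]
```

Call:
{"method": "jog_arm", "body": {"commands": [-0.8,0.09,0,0,0,0,20,-0.8,0.09,0,0,0,0,20,-0.8,0.09,0,0,0,0,20,-0.8,0.09,0,0,0,0,20,-0.78,0.08,0,0,0,0,20,0,0,0,0,0,0,20,0,0,0,0,0,0,20]}}

```text
t: 26.9
tool_pos: [0.5401, -0.2173, 0.115]
tool_rot: [-2.223, -2.217, 0.003]
contact_force: [0.1, -0.1, -0.1]
opening: 0.0266
grip_force: 19.8
```

```bash
python3 st.py
```

```text
26.9 q [-0.5097  0.0532  1.8133 -0.0014  1.2777 -0.507 ] tcp [ 0.5401 -0.2173  0.115 ] 
x [0.0023 1.     0.0001] y [ 1.     -0.0023 -0.003 ] z [-0.003   0.0001 -1.    ] op 0.026620892826628315 19.84827607870102 [ 0.1105 -0.0569 -0.1146]
```

Call:
{"method": "jog_arm", "body": {"commands": [-0.017,0.08,0.5,0,0,0,20,0,0,0.6,0,0,0,20,0,0,0.35,0,0,0,20,0,0,0.12,0,0,0,20,0,0,0,0,0,0,20,0,0,0,0,0,0,20]}}

```text
t: 27.65
tool_pos: [0.5471, -0.2199, 0.0242]
tool_rot: [2.221, 2.217, -0.001]
contact_force: [-0.6, -0.4, 0.1]
opening: 0.0263
grip_force: 19.8
```

```bash
python3 st.py
```

```text
27.65 q [-0.5075  0.1837  1.8411 -0.002   1.1131 -0.5048] tcp [ 0.5471 -0.2199  0.0242] 
x [ 0.0018  1.     -0.0033] y [ 1.     -0.0018  0.0023] z [ 0.0023 -0.0033 -1.    ] op 0.026314387794389098 19.849990904331207 [-0.5819 -0.4272  0.1088]
```

Call:
{"method": "jog_arm", "body": {"commands": [0.02,-0.03,0.05,0,0,0,20,0,0,0,0,0,0,20,0,0,0,0,0,0,32,0,0,0,0,0,0,36,0,0,0,0,0,0,38,0,0,-0.3,0,0,0,38,0,0,-0.8,0,0,0,38,0.8,0,-0.8,0,0,0,40]}}

```text
t: 28.65
tool_pos: [0.545, -0.1754, 0.1329]
tool_rot: [2.225, 2.212, -0.001]
contact_force: [1.0, -0.0, -0.1]
opening: 0.0398
grip_force: 0.0
```

```bash
python3 st.py
python3 - <<'E'
from balls import *
from cup import cup
print('board',balls('side',None,.024,(.4,.6,-.4,-.15)));print('tray',balls('side'));print(cup(cloud(eyes.get_image('side'))))
E
```

```text
28.65 q [-0.4403  0.0074  1.8281 -0.0023  1.3025 -0.434 ] tcp [ 0.545  -0.1754  0.1329] 
x [ 0.0057  1.     -0.0035] y [ 1.     -0.0056  0.0023] z [ 0.0023 -0.0035 -1.    ] op 0.03980332791575489 0.0 [ 0.978  -0.0219 -0.1443]
board [(np.float64(0.5452), np.float64(-0.2181), 160), (np.float64(0.5323), np.float64(-0.2747), 181), (np.float64(0.5192), np.float64(-0.3311), 211)]
tray [(np.float64(0.5835), np.float64(-0.0663), 107), (np.float64(0.6021), np.float64(0.086), 87), (np.float64(0.624), np.float64(-0.0419), 101), (np.float64(0.6027), np.float64(-0.0174), 95)]
(array([0.573 , 0.2785, 0.0337]), 127, np.float64(0.0884))
```

Call:
{"method": "jog_arm", "body": {"commands": [0.9,0.33,0,0,0,0,36,0.91,0.32,0,0,0,0,36,0,0,0,0,0,0,36,0,0,0,0,0,0,36]}}

```text
t: 29.3
tool_pos: [0.583, -0.0657, 0.1289]
tool_rot: [2.223, 2.219, -0.004]
contact_force: [0.4, 0.5, -0.9]
opening: 0.0357
grip_force: 0.0
```

```bash
python3 st.py
```

```text
29.3 q [-0.2378  0.0478  1.7941 -0.0027  1.3006 -0.2353] tcp [ 0.583  -0.0657  0.1289] 
x [ 0.0018  1.     -0.0023] y [ 1.     -0.0018 -0.0015] z [-0.0016 -0.0023 -1.    ] op 0.035694434656129294 0.0 [ 0.3541  0.5323 -0.9333]
```

Good alignment. I'll descend 0.120 m, grip, lift and move towards pocket P3 (0.488, -0.2055).

Call:
{"method": "jog_arm", "body": {"commands": [-0.02,0.015,0.6,0,0,0,36,0,0,0.8,0,0,0,36,0,0,0.45,0,0,0,36,0,0,0.15,0,0,0,36,0,0,0,0,0,0,36,0,0,0,0,0,0,24,0,0,0,0,0,0,20,0,0,0,0,0,0,20,0,0,-0.4,0,0,0,20,0,0,-0.8,0,0,0,20,0,0,-0.4,0,0,0,20,-0.76,-0.53,0,0,0,0,20,-0.76,-0.53,0,0,0,0,20,-0.76,-0.53,0,0,0,0,20,0,0,0,0,0,0,20,0,0,0,0,0,0,20]}}

```text
t: 31.3
tool_pos: [0.489, -0.203, 0.106]
tool_rot: [2.223, 2.217, -0.001]
contact_force: [0.5, 0.6, 0.7]
opening: 0.0263
grip_force: 19.8
```

```bash
python3 st.py; python3 -c "
from balls import *
print('tray',balls('side'))"
```

```text
31.3 q [-0.5335 -0.0642  1.9465 -0.0013  1.2579 -0.5306] tcp [ 0.489 -0.203  0.106] 
x [ 0.0025  1.     -0.0018] y [ 1.     -0.0025  0.0006] z [ 0.0006 -0.0018 -1.    ] op 0.026347641730076123 19.8454087972641 [0.4547 0.6365 0.6805]
tray [(np.float64(0.6243), np.float64(-0.0419), 96), (np.float64(0.6023), np.float64(-0.0174), 92)]
```

Call:
{"method": "jog_arm", "body": {"commands": [-0.05,-0.01,0.5,0,0,0,20,0,0,0.5,0,0,0,20,0,0,0.3,0,0,0,20,0,0,0.08,0,0,0,20,0,0,0,0,0,0,20,0,0,0,0,0,0,20]}}

```text
t: 32.1
tool_pos: [0.4892, -0.2068, 0.0243]
tool_rot: [2.221, 2.217, -0.001]
contact_force: [-0.4, 0.1, 0.3]
opening: 0.0263
grip_force: 19.9
```

```bash
python3 st.py
```

```text
32.1 q [-0.5392  0.055   1.9826 -0.002   1.1006 -0.5366] tcp [ 0.4892 -0.2068  0.0243] 
x [ 0.0017  1.     -0.0032] y [ 1.     -0.0017  0.002 ] z [ 0.002  -0.0032 -1.    ] op 0.026272630834457196 19.85238343477249 [-0.4289  0.0812  0.3229]
```

Call:
{"method": "jog_arm", "body": {"commands": [0.01,-0.01,0.05,0,0,0,20,0,0,0,0,0,0,20,0,0,0,0,0,0,32,0,0,0,0,0,0,36,0,0,0,0,0,0,38,0,0,-0.3,0,0,0,38,0,0,-0.8,0,0,0,38,0,0,-0.7,0,0,0,36,0.8,0.47,0,0,0,0,36,0.8,0.47,0,0,0,0,36,0.8,0.47,0,0,0,0,36,0.8,0.47,0,0,0,0,36,0,0,0,0,0,0,36,0,0,0,0,0,0,36]}}

```text
t: 33.85
tool_pos: [0.6009, -0.0138, 0.1285]
tool_rot: [2.221, 2.218, -0.002]
contact_force: [-0.3, -1.0, 0.1]
opening: 0.0361
grip_force: 0.0
```

```bash
python3 st.py; python3 -c "
from balls import *
print('board',balls('side',None,.024,(.4,.6,-.4,-.15)));print('tray',balls('side'))"
```

```text
33.85 q [-0.1456  0.0798  1.7612 -0.0025  1.2996 -0.1435] tcp [ 0.6009 -0.0138  0.1285] 
x [ 0.0014  1.     -0.0025] y [ 1.     -0.0014  0.0007] z [ 0.0006 -0.0025 -1.    ] op 0.036084972645150905 0.0 [-0.253  -1.0319  0.1053]
board [(np.float64(0.545), np.float64(-0.2181), 158), (np.float64(0.5322), np.float64(-0.2747), 185), (np.float64(0.5191), np.float64(-0.3312), 210), (np.float64(0.4884), np.float64(-0.2053), 159)]
tray [(np.float64(0.6022), np.float64(0.0867), 83), (np.float64(0.6023), np.float64(-0.0172), 94), (np.float64(0.624), np.float64(-0.0417), 98)]
```

Call:
{"method": "jog_arm", "body": {"commands": [0,0.02,0.6,0,0,0,36,0,0,0.8,0,0,0,36,0,0,0.45,0,0,0,36,0,0,0.15,0,0,0,36,0,0,0,0,0,0,36,0,0,0,0,0,0,24,0,0,0,0,0,0,20,0,0,0,0,0,0,20,0,0,-0.4,0,0,0,20,0,0,-0.8,0,0,0,20,0,0,-0.4,0,0,0,20,-0.815,-0.42,0,0,0,0,20,-0.815,-0.42,0,0,0,0,20,-0.815,-0.42,0,0,0,0,20,-0.815,-0.42,0,0,0,0,20,-0.815,-0.42,0,0,0,0,20,0,0,0,0,0,0,20,0,0,0,0,0,0,20]}}

```text
t: 36.2
tool_pos: [0.4756, -0.2577, 0.1042]
tool_rot: [2.223, 2.218, -0.001]
contact_force: [-0.5, -0.0, 0.6]
opening: 0.0262
grip_force: 19.8
```

```bash
python3 st.py; python3 -c "
from balls import *
print('tray',balls('side'))"
```

```text
36.2 q [-0.6336 -0.0339  1.9206 -0.0011  1.2537 -0.6309] tcp [ 0.4756 -0.2577  0.1042] 
x [ 0.0024  1.     -0.0016] y [ 1.     -0.0024  0.0004] z [ 0.0004 -0.0016 -1.    ] op 0.02622296921216175 19.842341244220734 [-0.5473 -0.0256  0.6034]
tray [(np.float64(0.6239), np.float64(-0.0416), 96)]
```

Call:
{"method": "jog_arm", "body": {"commands": [-0.01,-0.01,0.5,0,0,0,20,0,0,0.5,0,0,0,20,0,0,0.27,0,0,0,20,0,0,0.08,0,0,0,20,0,0,0,0,0,0,20,0,0,0,0,0,0,20]}}

```text
t: 37.0
tool_pos: [0.4758, -0.2593, 0.0244]
tool_rot: [2.221, 2.217, -0.002]
contact_force: [-0.3, -0.8, 0.2]
opening: 0.0262
grip_force: 19.8
```

```bash
python3 st.py; python3 -c "
from balls import *
print('board',balls('side',None,.030,(.4,.6,-.4,-.15)))"
```

```text
37.0 q [-0.6356  0.0792  1.9569 -0.0018  1.1021 -0.6329] tcp [ 0.4758 -0.2593  0.0244] 
x [ 0.0018  1.     -0.0034] y [ 1.     -0.0018  0.0019] z [ 0.0019 -0.0034 -1.    ] op 0.026231075498877068 19.847148656845093 [-0.2711 -0.7739  0.1699]
board [(np.float64(0.4761), np.float64(-0.2627), 189), (np.float64(0.4425), np.float64(-0.2583), 16), (np.float64(0.4893), np.float64(-0.2475), 6), (np.float64(0.5464), np.float64(-0.2153), 122), (np.float64(0.5328), np.float64(-0.2715), 141), (np.float64(0.5198), np.float64(-0.3284), 166), (np.float64(0.487), np.float64(-0.2007), 103), (np.float64(0.5021), np.float64(-0.2655), 3), (np.float64(0.5325), np.float64(-0.276), 11), (np.float64(0.4872), np.float64(-0.2054), 14)]
```

Call:
{"method": "jog_arm", "body": {"commands": [0,0,0.05,0,0,0,20,0,0,0,0,0,0,20,0,0,0,0,0,0,32,0,0,0,0,0,0,36,0,0,0,0,0,0,38,0,0,-0.3,0,0,0,38,0,0,-0.8,0,0,0,38,0,0,-0.7,0,0,0,40,0.726,0.494,0,0,0,0,40,0.726,0.494,0,0,0,0,40,0.726,0.494,0,0,0,0,40,0.726,0.494,0,0,0,0,40,0.726,0.494,0,0,0,0,40,0,0,0,0,0,0,40,0,0,0,0,0,0,40]}}

```text
t: 38.92
tool_pos: [0.6235, -0.0412, 0.1285]
tool_rot: [2.222, 2.218, -0.002]
contact_force: [-0.4, -0.7, 0.6]
opening: 0.0403
grip_force: 0.0
```

```bash
python3 st.py; python3 -c "
from balls import *
print('board',balls('side',None,.024,(.4,.6,-.4,-.15)));print('tray',balls('side'))"
```

```text
38.92 q [-0.184   0.1339  1.7027 -0.0025  1.304  -0.1818] tcp [ 0.6235 -0.0412  0.1285] 
x [ 0.0015  1.     -0.0026] y [ 1.     -0.0015  0.0005] z [ 0.0005 -0.0026 -1.    ] op 0.0403163374401124 0.0 [-0.4282 -0.6515  0.5711]
board [(np.float64(0.532), np.float64(-0.2746), 180), (np.float64(0.5192), np.float64(-0.3313), 215), (np.float64(0.4754), np.float64(-0.2616), 182), (np.float64(0.5449), np.float64(-0.2183), 162), (np.float64(0.4888), np.float64(-0.2051), 158), (np.float64(0.4881), np.float64(-0.2223), 3), (np.float64(0.4597), np.float64(-0.2387), 3), (np.float64(0.5392), np.float64(-0.3685), 2), (np.float64(0.513), np.float64(-0.3539), 3)]
tray [(np.float64(0.6021), np.float64(0.0864), 85), (np.float64(0.6235), np.float64(-0.0418), 97)]
```

Call:
{"method": "jog_arm", "body": {"commands": [-0.01,0,0.6,0,0,0,40,0,0,0.8,0,0,0,40,0,0,0.45,0,0,0,40,0,0,0.15,0,0,0,40,0,0,0,0,0,0,40,0,0,0,0,0,0,24,0,0,0,0,0,0,20,0,0,0,0,0,0,20,0,0,-0.4,0,0,0,20,0,0,-0.8,0,0,0,20,0,0,-0.4,0,0,0,20,-0.77,-0.447,0,0,0,0,20,-0.77,-0.447,0,0,0,0,20,-0.77,-0.447,0,0,0,0,20,-0.77,-0.447,0,0,0,0,20,-0.77,-0.447,0,0,0,0,20,-0.77,-0.447,0,0,0,0,20,0,0,0,0,0,0,20,0,0,0,0,0,0,20]}}

```text
t: 41.4
tool_pos: [0.4621, -0.3182, 0.1042]
tool_rot: [2.223, 2.218, -0.001]
contact_force: [0.0, 0.6, 0.5]
opening: 0.0261
grip_force: 19.9
```

```bash
python3 st.py
```

```text
41.4 q [-0.7352  0.0141  1.873  -0.001   1.2535 -0.7325] tcp [ 0.4621 -0.3182  0.1042] 
x [ 0.0024  1.     -0.0014] y [ 1.     -0.0024  0.0001] z [ 0.0001 -0.0014 -1.    ] op 0.026101962006298753 19.852731227874756 [0.0295 0.6046 0.4518]
```

Call:
{"method": "jog_arm", "body": {"commands": [0.01,0.005,0.5,0,0,0,20,0,0,0.5,0,0,0,20,0,0,0.27,0,0,0,20,0,0,0.08,0,0,0,20,0,0,0.05,0,0,0,20,0,0,0,0,0,0,20]}}

```text
t: 42.15
tool_pos: [0.463, -0.3186, 0.0211]
tool_rot: [2.221, 2.217, -0.002]
contact_force: [0.0, -1.1, -0.8]
opening: 0.026
grip_force: 19.9
```

```bash
python3 st.py
```

```text
42.15 q [-0.7344  0.1292  1.909  -0.0016  1.1006 -0.7318] tcp [ 0.463  -0.3186  0.0211] 
x [ 0.0018  1.     -0.003 ] y [ 1.     -0.0018  0.0012] z [ 0.0011 -0.003  -1.    ] op 0.02598342697328572 19.85684037208557 [ 0.0218 -1.0606 -0.786 ]
```

Call:
{"method": "jog_arm", "body": {"commands": [0,0,0,0,0,0,32,0,0,0,0,0,0,36,0,0,0,0,0,0,38,0,0,-0.3,0,0,0,38,0,0,-0.8,0,0,0,38,0,0,-0.7,0,0,0,40,0.843,0.29,0,0,0,0,40,0.843,0.29,0,0,0,0,40,0.843,0.29,0,0,0,0,40,0.843,0.29,0,0,0,0,40,0.843,0.29,0,0,0,0,40,0.843,0.29,0,0,0,0,40,0.843,0.29,0,0,0,0,40,0.843,0.29,0,0,0,0,40,0,0,0,0,0,0,40,0,0,0,0,0,0,40]}}

```text
t: 44.15
tool_pos: [0.6024, 0.0862, 0.1283]
tool_rot: [2.222, 2.218, -0.002]
contact_force: [0.1, 0.1, -1.0]
opening: 0.0402
grip_force: 0.0
```

```bash
python3 st.py
python3 - <<'E'
from balls import *
from cup import cup
print('board',[b for b in balls('side',None,.024,(.4,.6,-.4,-.15)) if b[2]>30]);print('tray',balls('side'))
for c in ('side','wrist','top'): print(c,cup(cloud(eyes.get_image(c))))
E
```

```text
44.15 q [ 0.0211  0.0975  1.7427 -0.0026  1.3007  0.0233] tcp [0.6024 0.0862 0.1283] 
x [ 0.0015  1.     -0.0025] y [ 1.     -0.0015  0.0007] z [ 0.0007 -0.0025 -1.    ] op 0.040218980135276555 0.0 [ 0.1083  0.0986 -0.9674]
board [(np.float64(0.4756), np.float64(-0.2618), 181), (np.float64(0.4625), np.float64(-0.3182), 212), (np.float64(0.4885), np.float64(-0.2054), 165), (np.float64(0.5451), np.float64(-0.2182), 160), (np.float64(0.519), np.float64(-0.3313), 211), (np.float64(0.5322), np.float64(-0.2749), 183)]
tray [(np.float64(0.602), np.float64(0.0864), 87)]
side (array([0.5642, 0.306 , 0.0335]), 153, np.float64(0.0891))
wrist None
top (array([0.5611, 0.3078, 0.0335]), 236, np.float64(0.0921))
```

Call:
{"method": "jog_arm", "body": {"commands": [0,0,0.6,0,0,0,40,0,0,0.8,0,0,0,40,0,0,0.45,0,0,0,40,0,0,0.15,0,0,0,40,0,0,0,0,0,0,40,0,0,0,0,0,0,24,0,0,0,0,0,0,20,0,0,0,0,0,0,20,0,0,-0.4,0,0,0,20,0,0,-0.9,0,0,0,20,0,0,-0.9,0,0,0,20,0.73,-0.127,-0.2,0,0,0,20,0.73,-0.127,0,0,0,0,20,0.73,-0.127,0,0,0,0,20,0.73,-0.127,0,0,0,0,20,0.73,-0.127,0,0,0,0,20,0,0,0,0,0,0,20,0,0,0,0,0,0,20]}}

```text
t: 46.65
tool_pos: [0.5646, 0.3052, 0.1509]
tool_rot: [2.222, 2.218, -0.003]
contact_force: [0.1, -0.5, 0.5]
opening: 0.0262
grip_force: 19.8
```

```bash
python3 st.py
python3 - <<'E'
from cup import *
for c in ('side','wrist'):
    print(c,cup(cloud(eyes.get_image(c)),(.565,.305)))
E
```

```text
46.65 q [ 0.3808  0.152   1.6432 -0.0024  1.3474  0.3829] tcp [0.5646 0.3052 0.1509] 
x [ 0.0016  1.     -0.0026] y [ 1.     -0.0016 -0.0001] z [-0.0001 -0.0026 -1.    ] op 0.02616223575746282 19.831058979034424 [ 0.0971 -0.4583  0.4951]
side (array([0.5642, 0.306 , 0.0338]), 168, np.float64(0.0889))
wrist (array([0.5646, 0.31  , 0.0331]), 1865, np.float64(0.0923))
```

Above the cup and centred. Lower to TCP about 0.105, release, then rise.

Call:
{"method": "jog_arm", "body": {"commands": [0,0,0.5,0,0,0,20,0,0,0.26,0,0,0,20,0,0,0,0,0,0,20,0,0,0,0,0,0,32,0,0,0,0,0,0,38,0,0,0,0,0,0,40,0,0,-0.7,0,0,0,60,0,0,-0.8,0,0,0,80,-0.5,0,-0.8,0,0,0,85,-0.8,0,0,0,0,0,85,-0.8,0,0,0,0,0,85,0,0,0,0,0,0,85]}}

```text
t: 48.25
tool_pos: [0.5647, 0.1773, 0.2444]
tool_rot: [2.226, 2.213, -0.001]
contact_force: [0.1, -0.5, -0.0]
opening: 0.0847
grip_force: 0.0
```

```bash
python3 st.py
python3 - <<'E'
from cup import *
for c in ('side','wrist'):
    d=eyes.get_image(c); A=cloud(d); print(c,cup(A,(.565,.305)))
    im=d['image'].astype(int)
    mk=(abs(A[...,0]-.575)<.1)&(abs(A[...,1]-.28)<.1)&(A[...,2]<.012)
    if c=='wrist': save(d,'w6')
    # mat contour by network
    for r in nets.silhouettes(c,'mat')[:1]:
        m=(r['mask']&mk).astype(np.uint8); k=max(cv2.findContours(m,0,1)[0],key=cv2.contourArea)[:,0];Q=A[k[:,1],k[:,0]]
        print('mat',r['p'],r['bbox'],least_squares(lambda p:np.hypot(Q[:,0]-p[0],Q[:,1]-p[1])-.062,[.575,.28],loss='soft_l1',f_scale=.001).x)
E
```

```text
48.25 q [ 0.1797 -0.0331  1.6775 -0.0024  1.4964  0.1857] tcp [0.5647 0.1773 0.2444] 
x [ 0.0058  1.     -0.0022] y [ 1.     -0.0058  0.0012] z [ 0.0012 -0.0022 -1.    ] op 0.0846976980713952 0.0 [ 0.1016 -0.5203 -0.0263]
side (array([0.5639, 0.306 , 0.0336]), 161, np.float64(0.0894))
mat 0.77 [237.4, 171.8, 282.0, 193.1] [0.58017452 0.28413868]
wrist (array([0.5646, 0.308 , 0.0331]), 988, np.float64(0.0925))
mat 0.86 [232.7, 17.1, 357.1, 131.6] [0.57838156 0.28569265]
```

View pics/w6.png

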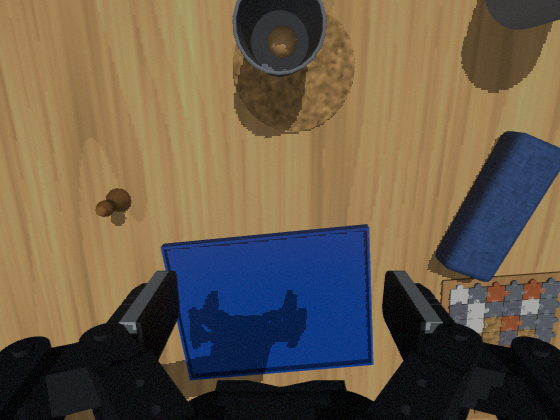

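Call:
{"method": "jog_arm", "body": {"commands": [0.715,0,0,0,0,0,85,0.715,0,0,0,0,0,85,0.715,0,0.3,0,0,0,85,0,0,0.8,0,0,0,85,0,0,0.8,0,0,0,85,0,0,0,0,0,0,85,0,0,0,0,0,0,85]}}

```text
t: 49.32
tool_pos: [0.5655, 0.3092, 0.1313]
tool_rot: [2.221, 2.219, 0.001]
contact_force: [1.9, -0.1, 0.3]
opening: 0.0849
grip_force: 0.0
```

```bash
python3 st.py
python3 - <<'E'
from cup import *
print(cup(cloud(eyes.get_image('side')),(.565,.305)))
E
```

```text
49.33 q [ 0.3858  0.1746  1.6524 -0.0018  1.313   0.3874] tcp [0.5655 0.3092 0.1313] 
x [ 0.0011  1.     -0.0011] y [ 1.     -0.0011  0.0021] z [ 0.0021 -0.0011 -1.    ] op 0.08488001192725775 0.0 [ 1.8537 -0.0897  0.3319]
(array([0.5635, 0.3058, 0.0339]), 162, np.float64(0.0894))
```

Call:
{"method": "jog_arm", "body": {"commands": [-0.03,-0.015,0.4,0,0,0,85,0,0,0.5,0,0,0,85,0,0,0.3,0,0,0,85,0,0,0,0,0,0,85,0,0,0,0,0,0,72,0,0,0,0,0,0,60,0,0,0,0,0,0,60,0,0,0,0,0,0,60], "newtons": 30}}

```text
t: 50.38
tool_pos: [0.565, 0.307, 0.0598]
tool_rot: [2.222, 2.218, 0.003]
contact_force: [-2.6, 0.5, 6.2]
opening: 0.0703
grip_force: 35.0
```

```bash
python3 st.py
```

```text
50.38 q [ 0.3827  0.2494  1.6953 -0.0017  1.1943  0.3852] tcp [0.565  0.307  0.0598] 
x [ 0.0019  1.     -0.0005] y [ 1.     -0.0019  0.0029] z [ 0.0029 -0.0005 -1.    ] op 0.07030215320875563 34.993265850353055 [-2.5894  0.5483  6.2242]
```

Call:
{"method": "jog_arm", "body": {"commands": [0,0,-0.05,0,0,0,60,0,0,-0.05,0,0,0,60,-0.1,0.05,0,0,0,0,60,-0.14,0.08,0,0,0,0,60,-0.14,0.08,0,0,0,0,60,0,0,0,0,0,0,60,0,0,0,0,0,0,60]}}

```text
t: 51.25
tool_pos: [0.5764, 0.2833, 0.0634]
tool_rot: [2.223, 2.218, -0.002]
contact_force: [0.0, 0.4, -1.4]
opening: 0.07
grip_force: 34.6
```

```bash
python3 st.py
```

```text
51.25 q [ 0.3418  0.2454  1.6935 -0.0018  1.2035  0.3448] tcp [0.5764 0.2833 0.0634] 
x [ 0.0024  1.     -0.0018] y [ 1.     -0.0024 -0.0002] z [-0.0002 -0.0018 -1.    ] op 0.06997550501334339 34.57897689426318 [ 0.0469  0.4111 -1.383 ]
```

Call:
{"method": "jog_arm", "body": {"commands": [0,0,0.03,0,0,0,60,0,0,0.03,0,0,0,60,0,0,0.01,0,0,0,60,0,0,0,0,0,0,60,0,0,0,0,0,0,76,0,0,0,0,0,0,85,0,0,0,0,0,0,85,0,0,0,0,0,0,85,0,0,-0.4,0,0,0,85,0,0,-0.8,0,0,0,85,0,0,-0.9,0,0,0,85,0,0,-0.9,0,0,0,85,-0.8,0,0,0,0,0,85,-0.8,0,0,0,0,0,85,-0.8,0,0,0,0,0,85,0,0,0,0,0,0,85]}}

```text
t: 53.25
tool_pos: [0.5762, 0.1372, 0.2396]
tool_rot: [2.227, 2.213, -0.002]
contact_force: [0.7, 0.3, 0.8]
opening: 0.0849
grip_force: 0.0
```

```bash
python3 st.py
python3 - <<'E'
from cup import *
from balls import balls
print([b for b in balls('side',None,.024,(.4,.6,-.4,-.15)) if b[2]>30]);print('tray',balls('side'))
for c in ('side','wrist','top'): 
    d=eyes.get_image(c); print(c,cup(cloud(d)))
    if c=='wrist': save(d,'w7')
E
```

```text
53.25 q [ 0.1093 -0.029   1.6815 -0.0025  1.4891  0.1157] tcp [0.5762 0.1372 0.2396] 
x [ 0.0062  1.     -0.0024] y [ 1.     -0.0062  0.0003] z [ 0.0003 -0.0024 -1.    ] op 0.0849497104198171 0.0 [0.6724 0.2598 0.8128]
[(np.float64(0.5192), np.float64(-0.3313), 210), (np.float64(0.4757), np.float64(-0.2617), 179), (np.float64(0.4886), np.float64(-0.2052), 158), (np.float64(0.4625), np.float64(-0.318), 210), (np.float64(0.5322), np.float64(-0.2746), 180), (np.float64(0.5452), np.float64(-0.2181), 162)]
tray []
side (array([0.5755, 0.2828, 0.0336]), 167, np.float64(0.089))
wrist (array([0.576 , 0.2847, 0.0331]), 723, np.float64(0.0925))
top (array([0.5721, 0.2843, 0.0331]), 91, np.float64(0.0926))
```

View pics/w7.png

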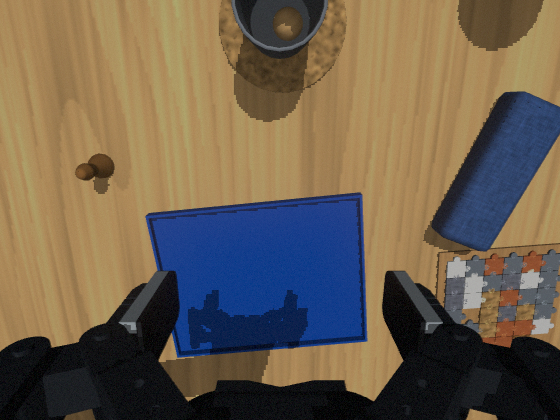

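The cup is centred on the mat with the leftover ball inside it at (287,22). The tray is empty and all six pockets are full.

Call:
{"method": "jog_arm", "body": {"commands": [0,0,0,0,0,0,85,0,0,0,0,0,0,85,0,0,0,0,0,0,85,0,0,0,0,0,0,85,0,0,0,0,0,0,85,0,0,0,0,0,0,85]}}

```text
t: 54.25
tool_pos: [0.5761, 0.1397, 0.2395]
tool_rot: [2.223, 2.218, -0.002]
contact_force: [0.5, -1.4, -0.3]
opening: 0.0848
grip_force: 0.0
```

```bash
python3 -c "
from cup import *
print(cup(cloud(eyes.get_image('side'))));print(job.finish_job())"
```

```text
(array([0.5759, 0.2828, 0.0334]), 169, np.float64(0.0891))
the job is handed in; nothing more can be done
None
```

The job is handed in, with no verdict returned: at the last check all six board pockets held a ball, and the one leftover ball was in the tumbler, upright and within a few millimetres of the mat's centre. I recentred the tumbler because it had been knocked aside mid-run.

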